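Transfer the inspected modules rack to rack in order

ROBOT

A 6-joint arm with a two-finger parallel gripper is mounted at the origin on the work surface. World frame = base frame: x ahead of the robot, y to its left, z up, the work surface at z = 0. Lengths are in m, angles in degrees, forces in N, time in s.
With the tool pointing down it reaches from about 0.325 to 0.85 m from the base axis. Payload 15.5 kg.
Tool frame: the origin (TCP) lies at the very end of the fingers, on their centre line; the grasp point (between the pads) lies arm.grip_depth behind it (arm.grip_depth is the distance from the TCP to the grasp point, in m); z points along the fingers, y is the line along which they close (so a half turn about z gives the same grasp; the last joint's range is limited). The gripper opens to 91 mm and grips with 3 to 60 N. Pads are 32 mm wide; open, the fingers measure 118 mm over their backs; the gripper's body (76 mm by 178 mm) begins 60 mm behind the grasp point.
Start: joints at [65.861, 28.281, 77.091, -0, 74.628, -5.472], TCP at [0.2, 0.592, 0.214] pointing down, gripper open.
Joint ranges: [-166.48, 166.48], [-47.26, 123.95], [12.59, 153.08], [-70.14, 250.14], [6.76, 159.57], [-176.63, 176.63]. Speed limits (degrees/s): [108.29, 108.29, 147.25, 172.46, 172.46, 172.46].

INTERFACE

Orientations are given as a 3x3 rotation matrix whose columns are the frame's x, y, z axes.
In Python, from rig import arm gives the robot as it stands. Calls block until the motion is done:
- arm.move_to(position, orientation): joint-space move of the TCP to a pose.
- arm.move_l(position, orientation=None, feed=0.15): straight line of the TCP; orientation=None keeps the orientation; feed is the mean speed in m/s.
- arm.move_joints(angles): joint-space move.
- arm.grip(opening): finger opening in m; the grip force is fixed at half the most; returns when the fingers have stopped.
- arm.sleep(seconds).
- arm.solve_ik(position, orientation): joint angles nearest the present ones, or None.
- arm.snapshot(name): name is "scene" or "top" or "wrist"; returns the picture (420x560x3 uint8, red, green, blue); there is no depth.
- arm.get_calibration(name): a dict with "intrinsics" (3x3 intrinsics, pixels), "k1" (the pictures are not rectified: a ray, as slopes to the right and down, at radius r is drawn at 1 + k1 r^2 times it, then the intrinsics apply), "cam_to_world" (4x4, takes a point from camera to world coordinates). Camera axes: x right, y down, z forward; pixel columns grow to the right and rows downward; lengths in m; the calibration is good to about 2 mm. A picture is of the moment at which its call begins: read the wrist's pose just before it. get_calibration takes no time and is no camera call; for the wrist camera it gives the pose at the moment of the call.
A pose or a line that the arm cannot do raises arm.Unreachable and nothing moves.
- arm.sign_off(): hands the job in; it is judged then, once.
Readings, each from a call of its own:
- arm.current_t(): time.
- arm.current_joint_positions(): joint angles.
- arm.current_dq(): joint speeds.
- arm.current_tau(): joint torques, N m.
- arm.current_ee_pos(): TCP position.
- arm.current_tool_rot(): TCP orientation.
- arm.current_force(): force on the tool from outside, world axes, zero at the start.
- arm.current_torque(): the same for the moment, N m.
- arm.current_width(): finger opening in m.
- arm.current_grasp_force(): force on a finger pad.
Only numpy, scipy, OpenCV 4.12 (cv2) and the standard library are available. Lean on these libraries where they do the work, as an engineer would, in place of code of your own. Each camera call takes 0.05 s, during which the arm holds its last target. There are 200 camera calls.

TASK

The four inspected control modules standing in the full rack have to go into the empty rack in the same order, because the inspection sheet goes by bay. Begin at the steel-handle end and work along the row: the module nearest the handle goes into the bay nearest the other rack's handle, the next one into the next bay, and so on. Set each one down, not dropped, standing upright and square in its own bay, and leave the bottle, tape roll and flux jar between the racks where they are.

Things in the scene. Friction and masses are not known exactly. Their poses are not given: they have to be found in the camera images.
- rack_full: fixed black plastic rack, 108 mm (its x) by 248 mm (its y): one row of four bays along its y, their centres at y = +91.5, +30.5, -30.5 and -91.5 mm (x = 0), each 100 mm long in x and 57 mm wide in y inside; floor 4 mm thick, walls and dividers 4 mm thick and 24 mm high from the bench. A bare steel carrying handle sticks out 25 mm from the +y end, 19 mm high. Origin: centre of the underside, z up. At the start its four bays hold the four modules, one each, in any order.
- rack_empty: fixed black plastic rack, 108 mm (its x) by 248 mm (its y): one row of four bays along its y, their centres at y = +91.5, +30.5, -30.5 and -91.5 mm (x = 0), each 100 mm long in x and 57 mm wide in y inside; floor 4 mm thick, walls and dividers 4 mm thick and 24 mm high from the bench. A bare steel carrying handle sticks out 25 mm from the +y end, 19 mm high. Origin: centre of the underside, z up. At the start it is empty; the same rack turned roughly end for end.
- module_slim: loose control module standing on its narrow underside: a light grey plastic half-shell 80 mm long (its x) and 66 mm high, open on its +y side where a green circuit board shows; flat upright sides, so it can be gripped across its thickness (its y) anywhere along the middle. Origin: centre of the underside, z up. 16 mm thick, about 80 g; one long green terminal strip on top (62 mm long, 9 mm high).
- module_relay: loose control module standing on its narrow underside: a light grey plastic half-shell 80 mm long (its x) and 66 mm high, open on its +y side where a green circuit board shows; flat upright sides, so it can be gripped across its thickness (its y) anywhere along the middle. Origin: centre of the underside, z up. 21 mm thick, about 110 g; two green terminal blocks on top, one at each end (27 mm long, 11 mm high).
- module_io: loose control module standing on its narrow underside: a light grey plastic half-shell 80 mm long (its x) and 66 mm high, open on its +y side where a green circuit board shows; flat upright sides, so it can be gripped across its thickness (its y) anywhere along the middle. Origin: centre of the underside, z up. 26 mm thick, about 130 g; one black block in the middle of its top (18 mm long, 14 mm high).
- module_power: loose control module standing on its narrow underside: a light grey plastic half-shell 80 mm long (its x) and 66 mm high, open on its +y side where a green circuit board shows; flat upright sides, so it can be gripped across its thickness (its y) anywhere along the middle. Origin: centre of the underside, z up. 32 mm thick, about 180 g; one black block at the -x end of its top (18 mm long, 12 mm high) and dark vent slots.
- bottle: loose bystander on the bench, not to be disturbed: clear plastic bottle with a white cap, 36 mm diameter, 105 mm high. Origin: centre of the underside.
- tape_roll: loose bystander on the bench, not to be disturbed: roll of amber tape lying flat, 50 mm diameter, 19 mm high. Origin: centre of the underside.
- flux_jar: loose bystander on the bench, not to be disturbed: small jar with a black lid, 42 mm diameter, 45 mm high. Origin: centre of the underside.
Not all that is in view belongs to the job. Leave any orange, pink or yellow look-alike of the module_io alone.

How it is judged:
By the outcome, as a careful person would: the job done as asked, in the order asked, and still so for the second after the job is handed in, with the robot touching nothing.
It also fails if it takes over 120 s, if anything falls off the work surface, if the arm or the gripper's body presses on something with over 40 N, if the wrist force passes 120 N, or if a joint passes its speed limit or range.

## Working session

There is one attempt and no reset: what is moved stays moved. The work goes in short steps, each a Python script; the robot and the scene stay as the last script left them, time stands still between calls to the robot, and variables do not carry over. Pictures are saved under pics/ and viewed, at most 14 in all, crops included, and the job is handed in when it is done.

```bash
mkdir -p pics; ls
python3 - <<'E'
from rig import arm
import cv2,numpy as np
for n in("top","scene"):
    cv2.imwrite(f"pics/{n}0.png",cv2.resize(arm.snapshot(n)[:,:,::-1],(784,588)))
    c=arm.get_calibration(n);print(n,np.round(c["intrinsics"],1).tolist(),c["k1"],np.round(c["cam_to_world"],3).tolist())
print(arm.grip_depth)
E
```

```text
pics
top [[538.4, 0.0, 290.3], [0.0, 538.4, 209.9], [0.0, 0.0, 1.0]] 0.04923745540356649 [[-0.006, -0.985, 0.171, 0.254], [-1.0, 0.004, -0.01, -0.043], [0.009, -0.171, -0.985, 1.499], [0.0, 0.0, 0.0, 1.0]]
scene [[437.5, 0.0, 280.6], [0.0, 437.5, 208.1], [0.0, 0.0, 1.0]] 0.037214160620348616 [[-0.847, 0.348, -0.402, 0.891], [0.532, 0.574, -0.622, 0.564], [0.014, -0.741, -0.671, 0.698], [0.0, 0.0, 0.0, 1.0]]
0.0188
```

View pics/top0.png

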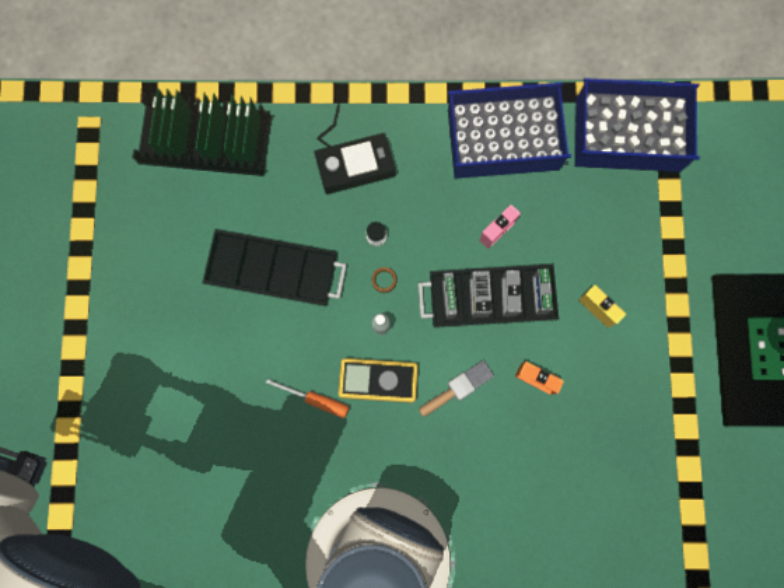

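View pics/scene0.png

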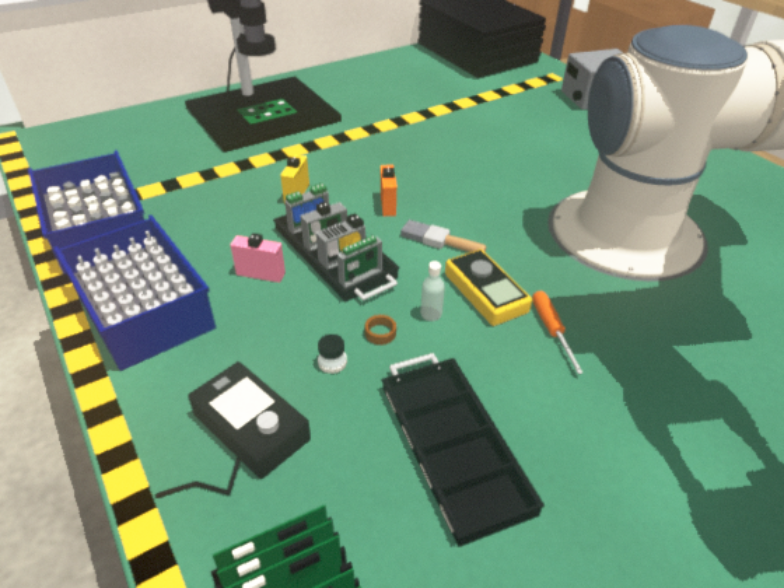

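Top view (784 px wide): the full rack is centred near (494,295), handle at left (425,300). From the handle, the modules are slim (450), power (481), io (513) and relay (543). The empty rack is centred near (273,267), handle at right (338,280). Look-alikes are pink (500,225), yellow (602,305) and orange (540,377), none of them in a rack. Next, close wrist looks over both racks.

```bash
cat > h.py <<'E'
from rig import arm
import cv2,numpy as np
def ray_plane(cal,uv,z):
    K=np.array(cal["intrinsics"],float);T=np.array(cal["cam_to_world"])
    p=cv2.undistortPoints(np.array(uv,float).reshape(-1,1,2),K,np.array([cal["k1"],0,0,0.])).reshape(-1,2)
    d=np.c_[p,np.ones(len(p))]@T[:3,:3].T
    return (T[:3,3]+d*((z-T[2,3])/d[:,2])[:,None])
def R(deg):  # tool down, tool y at deg from world x
    a=np.deg2rad(deg);y=np.array([np.cos(a),np.sin(a),0]);z=np.array([0,0,-1.])
    return np.c_[np.cross(y,z),y,z]
def look(name):
    cal=arm.get_calibration("wrist");im=arm.snapshot("wrist")[:,:,::-1].copy()
    np.savez(f"pics/{name}.npz",im=im,K=cal["intrinsics"],k1=cal["k1"],T=cal["cam_to_world"])
    cv2.imwrite(f"pics/{name}.png",cv2.resize(im,(784,588)));return im,cal
def load(name):
    d=np.load(f"pics/{name}.npz");return d["im"],dict(intrinsics=d["K"],k1=float(d["k1"]),cam_to_world=d["T"])
E
python3 - <<'E'
from h import *
c=arm.get_calibration("top")
f=lambda *p:ray_plane(c,np.array(p)/1.4,0.024)
# full rack corners, empty rack corners (approx)
print(f((431,271),(553,265),(557,320),(436,327)).round(3)); print(f((216,231),(338,247),(328,304),(205,284)).round(3))
print(arm.current_tool_rot(),np.round(arm.get_calibration("wrist")["cam_to_world"],3),arm.get_calibration("wrist")["intrinsics"])
for p,d in (((.5,-.2,.33),94),((.5,-.2,.33),-86),((.5,.2,.33),-98),((.5,.2,.33),82)): print(d,arm.solve_ik(np.array(p),R(d)))
E
```

```text
[[ 0.557 -0.108  0.024]
 [ 0.568 -0.352  0.024]
 [ 0.457 -0.355  0.024]
 [ 0.444 -0.116  0.024]]
[[0.64  0.323 0.024]
 [0.606 0.078 0.024]
 [0.491 0.097 0.024]
 [0.532 0.34  0.024]]
[[-9.47383253e-01  3.20101203e-01 -4.38637493e-04]
 [ 3.20101487e-01  9.47382752e-01 -9.78994285e-04]
 [ 1.02180347e-04 -1.06789130e-03 -9.99999425e-01]] [[ 0.321  0.913  0.251  0.13 ]
 [ 0.947 -0.309 -0.086  0.616]
 [-0.001  0.265 -0.964  0.383]
 [ 0.     0.     0.     1.   ]] [[345.57172181   0.         275.85453821]
 [  0.         345.57172181 204.91245785]
 [  0.           0.           1.        ]]
94 [-2.81556040e+01  1.57050837e+01  7.89116912e+01 -2.54444375e-14
  8.53832251e+01 -1.22155604e+02]
-86 [-2.81556040e+01  1.57050837e+01  7.89116912e+01 -2.54444375e-14
  8.53832251e+01  5.78443960e+01]
-98 [ 1.54472150e+01  1.57050837e+01  7.89116912e+01 -2.54444375e-14
  8.53832251e+01  1.13447215e+02]
82 [ 1.54472150e+01  1.57050837e+01  7.89116912e+01 -2.54444375e-14
  8.53832251e+01 -6.65527850e+01]
```

Run:
```python
from h import *
for n,c,d in (("empty",(.567,.21),81.3),("full",(.507,-.233),92.8)):
    r=R(d); p=np.r_[c,.26]-.06*r[:,0]
    arm.move_to(p,r); look(n); print(arm.current_t(),arm.current_force())
```

```text
2.2333 [0.90850301 0.21275767 0.27898127]
3.8833 [-0.15642907  1.31128929 -0.26880336]
```

View pics/empty.png

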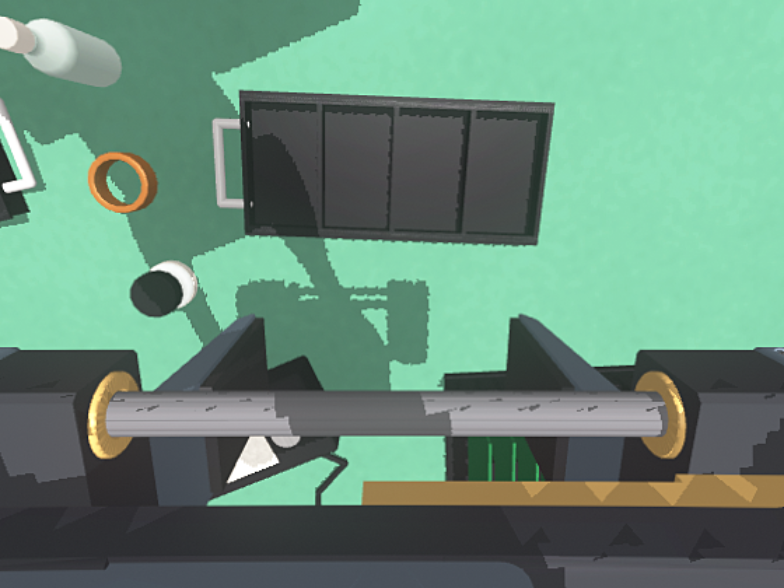

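View pics/full.png

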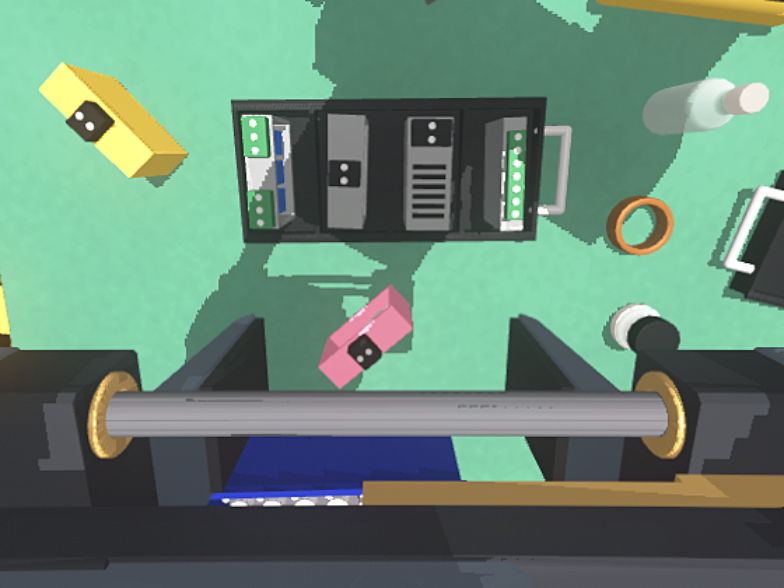

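Empty-rack view: rim corners about (240,92), (553,103), (538,244), (243,236), handle on the left. Full-rack view: handle at right; from it, slim (515,175), power (430,170), io (345,170), relay (262,170). Now I'll fit the racks from masks and enlarge the modules.

```bash
cat >> h.py <<'E'
def rack(name,hand):
    im,cal=load(name); hsv=cv2.cvtColor(im,cv2.COLOR_BGR2HSV)
    m=((hsv[...,2]<105)&((hsv[...,1]<70)|(hsv[...,2]<45))).astype(np.uint8)
    m[172:]=0; m[:60]=0; m[:,:163]=0; m[:,400:]=0
    m=cv2.morphologyEx(m,cv2.MORPH_OPEN,np.ones((3,3)))
    cs,_=cv2.findContours(m,cv2.RETR_EXTERNAL,cv2.CHAIN_APPROX_NONE)
    c=cv2.convexHull(max(cs,key=cv2.contourArea)).reshape(-1,2)
    (cx,cy),(w,h),a=cv2.minAreaRect((ray_plane(cal,c,.024)[:,:2]*1000).astype(np.float32))
    if h>w: a+=90
    a=(a-hand+90)%180-90+hand   # axis pointing near 'hand'
    return np.array([cx,cy])/1000,a,(w,h),c
E
python3 - <<'E'
from h import *
man={"empty":[(240,92),(553,103),(538,244),(243,236)],"full":[(233,100),(546,97),(534,240),(244,242)]}
for n,h in (("empty",-98.7),("full",92.8)):
    c,a,s,hull=rack(n,h); print(n,c.round(4),round(a,2),np.round(s,1))
    im,cal=load(n); (x,y),wh,b=cv2.minAreaRect((ray_plane(cal,np.array(man[n])/1.4,.024)[:,:2]*1000).astype(np.float32)); print("manual",x,y,wh,b)
im,cal=load("full"); cv2.imwrite("pics/crop.png",cv2.resize(im[65:175,160:395],None,fx=3.4,fy=3.4,interpolation=cv2.INTER_CUBIC))
E
```

```text
empty [0.5667 0.2167] -100.93 [247.1 113.5]
manual 566.9883422851562 216.41583251953125 (249.68724060058594, 113.2606201171875) 79.7353515625
full [ 0.507  -0.2303] 92.99 [112.8 247.3]
manual 507.96380615234375 -229.87982177734375 (112.8788070678711, 246.23626708984375) 3.1946146488189697
```

View pics/crop.png

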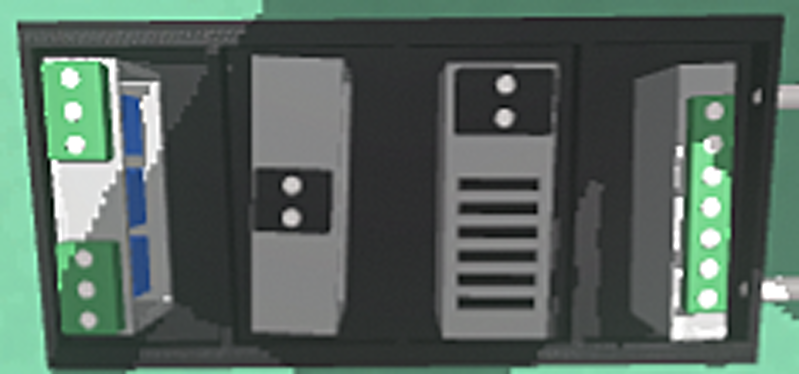

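Crop: relay top at about x 50–124, io 252–342, power 447–556, slim 676–732 (rows about 60–338). The order slim, power, io, relay from the handle is confirmed. Computing poses.

```bash
cat > poses.py <<'E'
from h import *
man={"empty":[(240,92),(553,103),(538,244),(243,236)],"full":[(233,100),(546,97),(534,240),(244,242)]}
def frame(n,hand):
    c=rack(n,hand)[0]; im,cal=load(n); q=ray_plane(cal,np.array(man[n])/1.4,.024)[:,:2]
    v=(q[1]-q[0])+(q[2]-q[3]); a=np.rad2deg(np.arctan2(v[1],v[0])); a=(a-hand+90)%180-90+hand
    r=np.deg2rad(a); y=np.array([np.cos(r),np.sin(r)]); return (c+q.mean(0))/2,np.c_[[y[1],-y[0]],y],a
FC,FR,FA=frame("full",92.8); EC,ER,EA=frame("empty",-98.7)
tops=dict(slim=[(680,66),(736,64),(727,338),(672,338)],power=[(447,64),(556,66),(548,338),(447,338)],
 io=[(252,55),(342,57),(335,333),(252,333)],relay=[(50,165),(121,160),(125,240),(60,240)])
T=dict(slim=.016,power=.032,io=.026,relay=.021); BAY=[.0915,.0305,-.0305,-.0915]
_,cal=load("full"); MOD={}
for k,p in tops.items():
    q=ray_plane(cal,np.array(p)/3.4+[160,65],.070)[:,:2]; l=(q-FC)@FR
    v=(l[0]+l[1]-l[2]-l[3]); yaw=0 if k=="relay" else np.rad2deg(np.arctan2(v[1],v[0])); yaw=(yaw+90)%180-90
    c=l.mean(0); 
    if k=="relay": c[0]=ray_plane(cal,np.array([(45,60),(65,335)])/3.4+[160,65],.08)[:,:2].mean(0).__sub__(FC)@FR[:,0]
    MOD[k]=(FC+FR@c,FA+yaw)
    if __name__=="__main__": print(k,"rack-frame mm",(c*1000).round(1),"yaw",round(yaw,1),"size",(np.ptp(l,axis=0)*1000).round(1))
if __name__=="__main__": print(FC,FA,EC,EA)
E
python3 poses.py
```

```text
slim rack-frame mm [ 1.7 90.2] yaw 1.9 size [79.5 19. ]
power rack-frame mm [ 1.1 29.4] yaw 0.1 size [79.8 31.5]
io rack-frame mm [ -1.3 -31.5] yaw -2.5 size [80.6 29.3]
relay rack-frame mm [ -1.3 -93. ] yaw 0 size [23.2 21. ]
[ 0.50756075 -0.23003394] 93.25021197875623 [0.56708983 0.21688046] -100.42158438143504
```

```bash
cat > transfer.py <<'E'
from poses import *
ZT,ZH=.038,.185
def transfer(k,i):
    c,a=MOD[k]; t=T[k]; r=R(a); g=np.r_[c,0]
    arm.move_to(g+[0,0,ZH],r); arm.grip(t+.018)
    arm.move_l(g+[0,0,.10],feed=.25); arm.move_l(g+[0,0,ZT],feed=.1)
    arm.grip(t-.006); print(k,"width",round(arm.current_width(),4),"force",arm.current_grasp_force(),"t",arm.current_t())
    if abs(arm.current_width()-t)>.003: raise SystemExit("bad grasp")
    arm.move_l(g+[0,0,.06],feed=.08); arm.move_l(g+[0,0,ZH],feed=.2)
    d=np.r_[EC+ER@[0,BAY[i]],0]; r=R(EA+180)
    arm.move_to(d+[0,0,ZH],r); print("carry width",round(arm.current_width(),4))
    arm.move_l(d+[0,0,.07],feed=.2); arm.move_l(d+[0,0,ZT+.003],feed=.06)
    f0=arm.current_force()[2]
    for z in np.arange(ZT+.002,ZT-.0025,-.0005):
        arm.move_l(d+[0,0,z],feed=.02); df=arm.current_force()[2]-f0
        if df>2.5: break
    print("down z",round(z,4),"df",round(df,2))
    arm.grip(t+.014); arm.move_l(d+[0,0,.09],feed=.1); arm.move_l(d+[0,0,ZH],feed=.25)
    print("t",arm.current_t(),"F",np.round(arm.current_force(),1))
E
python3 - <<'E'
from transfer import *
transfer("slim",0)
r=R(EA+180); arm.move_to(np.r_[EC,.26]-.06*r[:,0],r); look("e1")
E
```

```text
slim width 0.0159 force 30.000950396060944 t 7.125
carry width 0.0159
down z 0.038 df 10.26
t 13.6167 F [-0.8  0.2 -0.2]
```

View pics/e1.png

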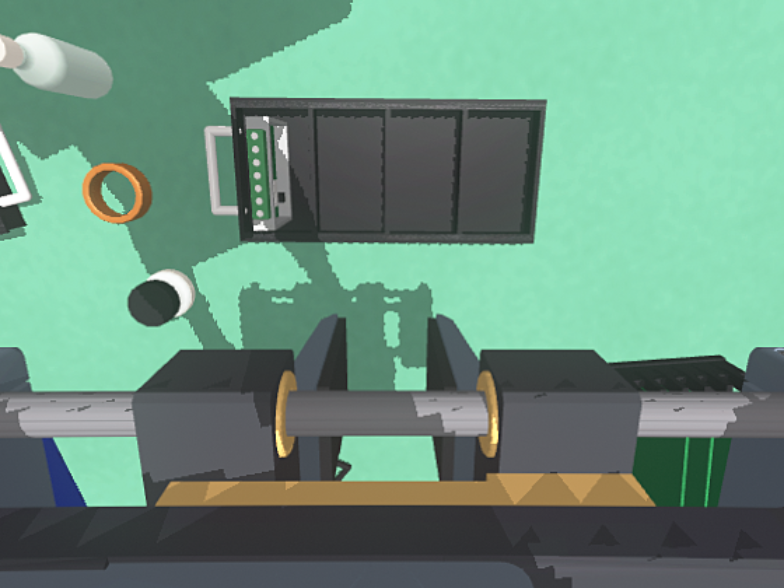

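Slim stands upright and square in the bay next to the handle (258,175), and the bystanders are unmoved. Moving on to the other three.

Run:
```python
from transfer import *
transfer("power",1); transfer("io",2); transfer("relay",3)
r=R(EA+180); arm.move_to(np.r_[EC,.26]-.06*r[:,0],r); look("e2")
cv2.imwrite("pics/scene2.png",cv2.resize(arm.snapshot("scene")[:,:,::-1],(784,588)))
```

```text
power width 0.032 force 29.99770224094391 t 18.025
carry width 0.0317
down z 0.038 df 9.03
t 24.925 F [-1.3  0.1 -0.3]
io width 0.026 force 29.99626189470291 t 28.5083
carry width 0.0257
down z 0.038 df 9.63
t 35.8083 F [-1.1  0.5 -0.7]
relay width 0.0207 force 29.998846650123596 t 39.7583
carry width 0.0209
down z 0.038 df 7.88
t 47.4667 F [-0.5 -0.3 -0.2]
```

View pics/e2.png

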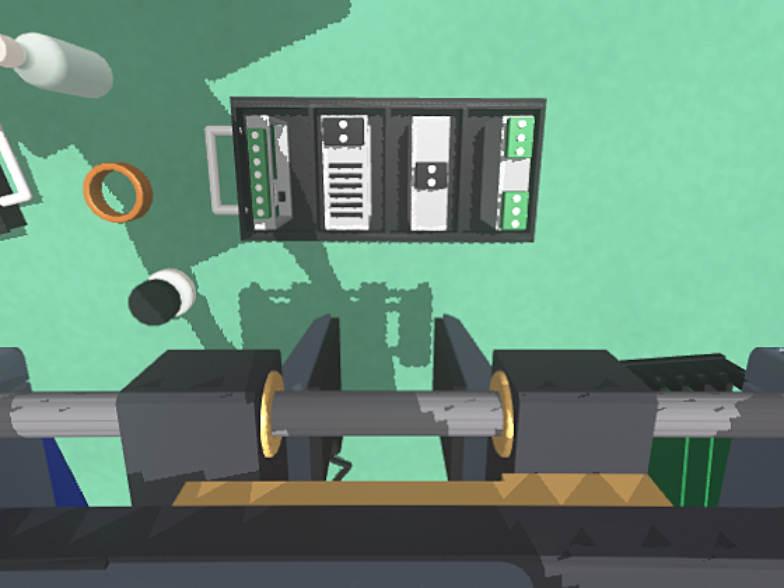

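View pics/scene2.png

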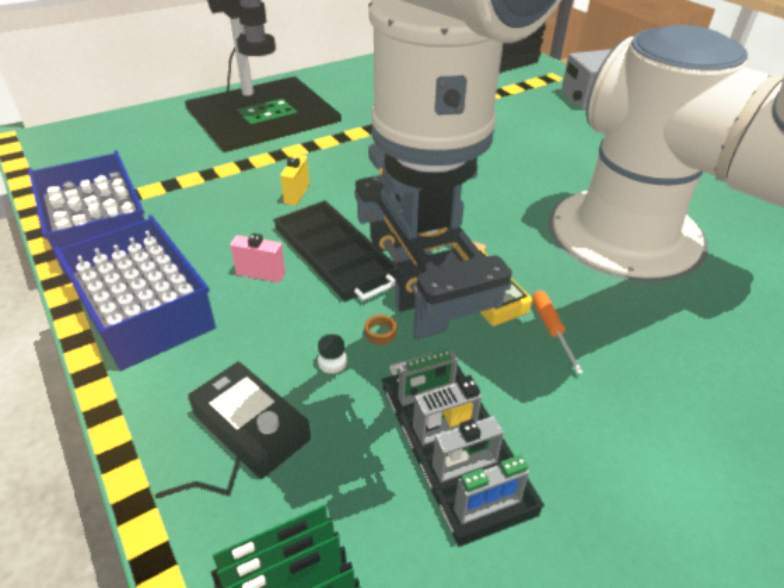

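All four stand upright and square in order from the handle: slim (258), power (345), io (431), relay (517). The old rack is empty, and the bottle, tape roll and jar sit at the same pixels as before.

```bash
python3 -c "
from rig import arm
print(arm.sign_off())"
```

```text
the job is handed in; nothing more can be done
None
```

The job is handed in: slim, power, io and relay stand upright and square in the other rack in the same order from its handle, the bottle, tape roll and flux jar are where they were, and it took about 48 s.

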